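# Lock the sample cup into the classroom rock mill

## Task

Pick up the empty steel sample cup by its handle and fit it up into the mount under the mill's head: enter it with the handle under the long fin, push up against the sprung seal, turn the handle round under the short fin, and let the lugs settle into their pockets so that the cup stays locked when you let go. Be gentle and keep the cup level: the seal and lugs must not be forced, and do not disturb the tumbler, the jar and the rock.

Things in the scene. Friction and masses are not known exactly. Their poses are not given: they have to be found in the camera images.
- cup_grip (a point): Grip point of the loose sample cup: the centre of its black handle, 118 mm out from the cup's axis, 34 mm above its underside. The handle is a straight level bar with flat sides, 18 mm wide, 26 mm high, from 50 to 155 mm out from the axis. Axes are the cup's: +x level from here to the cup's axis (the handle sticks out to -x), +z up.
- cup_rim (a point): Centre of the cup's mouth, on its axis at the level of its rim, 85 mm above its underside; axes as cup_grip.
- cup: The sample cup: open steel cylinder, 68 mm across, 85 mm high, 0.2 to 0.35 kg, upright on the table at the start. Origin: centre of its underside; axes as cup_grip. Three lugs stand out 6 mm from its wall (16 mm wide, 7 mm high, undersides 68 mm above the cup's underside): one right over the handle, the others 120 degrees to either side.
- mill: The mill, fixed to the table. Origin: on the table, under the mount's axis; -x points out of its front, roughly to the robot. Grey base plate 16 mm thick, from 80 mm before to 120 mm behind the axis, 240 mm wide; two steel posts 60 mm behind the axis and 90 mm to either side; round head, radius 53 mm (fins up to 64 mm), top 306 mm up, hanging over the free space where the cup goes.
- mill_mount (a point): On the mount's vertical axis, 160 mm above the table; axes as the mill. The mount is a steel collar under the head, open below, 104 mm across, bore 71 mm. It is screwed up or down, its setting NOT measured: its underside is 20 mm below to 20 mm above this point. Forced: over 50 N between cup and mill (some 10 N sideways on the handle with a lug stopped), or the cup tilted over 0.07 rad in it.
- mill_entry (a point): Centre of the long fin (aluminium, 40 mm tall, 11 mm out) on the head, 45 degrees from the front toward the mill's +y. The cup enters only with its handle under it: the lug gaps leave 4 mm to each side of a lug. Sprung disc, 23 mm above the collar's underside, meets the rim: 2.1 N at first touch, 0.35 N per mm more. Lugs can turn once it is pushed up 6 mm (4.2 N); at 10 mm a hard roof stops them.
- mill_lock (a point): Short fin (14 mm tall, 6 mm out) on the head's front. From the entry the cup turns 45 degrees, counter-clockwise seen from above, to a hard stop about 3.5 degrees past the point where its handle is straight out of the mill's front, under this fin. There, once lowered, the spring drops the lugs 3 mm into pockets (seal still pushed up 3 mm) that stop it turning, with 3.5 degrees of play each way.
- tumbler_mid (a point): Pale blue drinking tumbler, 75 mm in diameter, 176 mm high plus a short straw, standing on the table; a bystander. Its centre half-way up.
- jar_mid (a point): Glass jar with a steel lid, 64 mm in diameter, 85 mm high, standing on the table; a bystander. Its centre half-way up.
- rock_mid (a point): Grey rock specimen, 66 mm across, 36 mm high, lying on the table; a bystander. Its centre half-way up.
Mind the look-alikes: they are no part of the job. Leave any purple look-alike of the cup alone.

How it is judged:
By the outcome, as a careful person would: the job done as asked, in the order asked, and still so for the second after the job is handed in, with the robot touching nothing.
It also fails if it takes over 58 s, if anything falls off the work surface, if the arm or the gripper's body presses on something with over 40 N, if the wrist force passes 120 N, or if a joint passes its speed limit or range.

## Robot

A 6-joint arm with a two-finger parallel gripper is mounted at the origin on the work surface. World frame = base frame: x ahead of the robot, y to its left, z up, the work surface at z = 0. Lengths are in m, angles in rad, forces in N, time in s.
With the tool pointing down it reaches from about 0.35 to 0.85 m from the base axis. Payload 8.1 kg.
Tool frame: the origin (TCP) lies on the front face of the gripper's body, between the roots of the fingers; the fingertips stand 84 mm ahead of it and the grasp point (between the pads) lies 65 mm ahead of it; x points along the fingers, y is the direction in which the jaws open and shut, and the axes are right-handed (so a half turn about x gives the same grasp; the last joint's range is limited). The gripper opens to 93 mm and grips with 3 to 60 N. Pads are 15 mm wide; open, the fingers measure 128 mm over their backs; the gripper's body (75 mm by 188 mm) begins 65 mm behind the grasp point.
Start: joints at [-1.217, 0.13, 1.488, -0, 1.523, -0.085], TCP at [0.255, -0.543, 0.303] pointing down, gripper open.
Joint ranges: [-2.96, 2.96], [-0.89, 2.26], [0.02, 2.5], [-1.34, 4.48], [0, 2.73], [-2.66, 2.66]. Speed limits (rad/s): [2.39, 2.39, 2.79, 3.14, 3.14, 3.14].

## Interface

Orientations are given as a rotation vector (axis times angle).
In Python, from plant import telemetry, read_camera, camera_params, robot gives the robot as it stands.
- The arm moves only by the tool step_arm, never from a script. Its argument "commands" is a list of rows, each an object with "xyz": the shift along the tool's x, y, z in mm, a list of three; "turn": the turn, a rotation vector about the tool's x, y, z in rad, a list of three; "grip": the finger opening in mm, from 0 to 93. In form: [{"xyz": [dx, dy, dz], "turn": [ax, ay, az], "grip": grip}, ...]. A call has 1 to 12 rows; each row is the pose to reach, as a shift and turn from the pose commanded when the call began, along the tool's axes at that moment; what a row does not reach only later rows make up. A row lasts 1/8 s, in which the tool goes at most 62.5 mm and 10.7 degrees, less where a joint would pass 70% of its speed; a pose out of reach is approached as far as the arm can. A call with a gripper value outside its range is refused whole. The fingers move at their own pace and stop on an object; "force" is the grip in N (left out, the last holds). Time passes only in rows, so rows that repeat a pose let the fingers close. It gives the time, the measured TCP pose, the force and the opening at its end, in the units of the state.
- telemetry.read_state(): the state, without advancing time (a new reading comes with each control period).
- read_camera(name): name is "side" or "top" or "wrist"; returns the picture (480x640x3 uint8, red, green, blue); there is no depth.
- camera_params(name): a dict with "mtx" (3x3 intrinsics, pixels), "rvec" (rotation vector, rad) and "tvec" (3), from world to camera coordinates, as OpenCV has them. Camera axes: x right, y down, z forward; pixel columns grow to the right and rows downward; lengths in m; the calibration is good to about 2 mm. A picture is of the moment at which its call begins: read the wrist's pose just before it. camera_params takes no time and is no camera call; for the wrist camera it gives the pose at the moment of the call.
- robot.close_job(): hands the job in, once; it reports no verdict.
The state is a dict: "t": time; "q": joint angles; "dq": joint speeds; "joint_torque": joint torques, N m; "tool_pos": TCP position; "orientation": TCP orientation; "force": force on the tool from outside, world axes, zero at the start; "wrist_torque": the same for the moment, N m; "opening": finger opening in m.
Only numpy, scipy, OpenCV 4.12 (cv2) and the standard library are available. Lean on these libraries where they do the work, as an engineer would, in place of code of your own. Each camera call takes 0.05 s, during which the arm holds its last target. There are 200 camera calls.

## Working session

There is one attempt and no reset: what is moved stays moved. The work goes in short steps, Python scripts to look and compute and a tool call to move; the robot and the scene stay as the last step left them, time stands still between calls to the robot, and variables do not carry over. Pictures are saved under pics/ and viewed, about 8 in all and at most 12, crops included, and the job is handed in when it is done.

Besides the shell and the picture viewer there is one more tool, called after ">>>" as name(argument=value, ...), one argument or row to a line, values as JSON. step_arm: Moves the arm, as the interface text tells. Its arguments: {"type":"object","properties":{"commands":{"type":"array"},"force":{"type":"number"}},"required":["commands"]}

```bash
ls; mkdir -p pics
python3 - <<'E'
from plant import telemetry, read_camera, camera_params, robot
import cv2,numpy as np
s=telemetry.read_state();print(s)
for n in("side","top"):
    cv2.imwrite(f"pics/{n}0.png",read_camera(n)[:,:,::-1]);p=camera_params(n);R=cv2.Rodrigues(np.array(p["rvec"]))[0];print(n,p["mtx"],(-R.T@np.array(p["tvec"]).ravel()),R)
E
```

```text
pics
{'t': 0.0, 'q': array([-1.21740596e+00,  1.31145675e-01,  1.48925338e+00,  9.67723058e-06,
        1.52300646e+00, -8.53844327e-02]), 'dq': array([-0.00020392,  0.00022509, -0.00156094, -0.00085961, -0.00197285,
       -0.00171106]), 'joint_torque': array([-4.28035506e-03, -5.59852803e+01, -4.91765499e+01,  7.62310275e-02,
        3.56743333e-02, -1.51462477e-04]), 'tool_pos': array([ 0.25478749, -0.54276367,  0.30171079]), 'orientation': array([ 1.97896488,  0.44313722, -1.9794366 ]), 'force': array([-0.18254637, -0.41322445,  0.33785374]), 'wrist_torque': array([-0.01969843,  0.08077991,  0.01466133]), 'opening': 0.09293265916360154}
side [[579.69413111   0.         325.56813976]
 [  0.         579.69413111 236.59159936]
 [  0.           0.           1.        ]] [ 0.36059315 -1.22872768  0.8679299 ] [[ 0.99955823 -0.02343569  0.01827863]
 [ 0.00440654 -0.4913521  -0.87094988]
 [ 0.02939256  0.87064567 -0.49103176]]
top [[611.96567681   0.         322.71338171]
 [  0.         611.96567681 236.43584744]
 [  0.           0.           1.        ]] [ 0.2045279  -0.020716    1.75922259] [[ 0.01840661 -0.9997654  -0.0114171 ]
 [-0.99069927 -0.01669755 -0.1350413 ]
 [ 0.13481898  0.01379656 -0.99077419]]
```

View pics/side0.png

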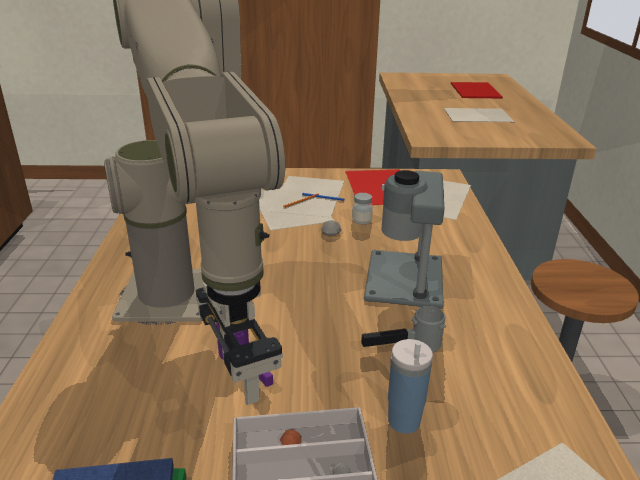

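View pics/top0.png

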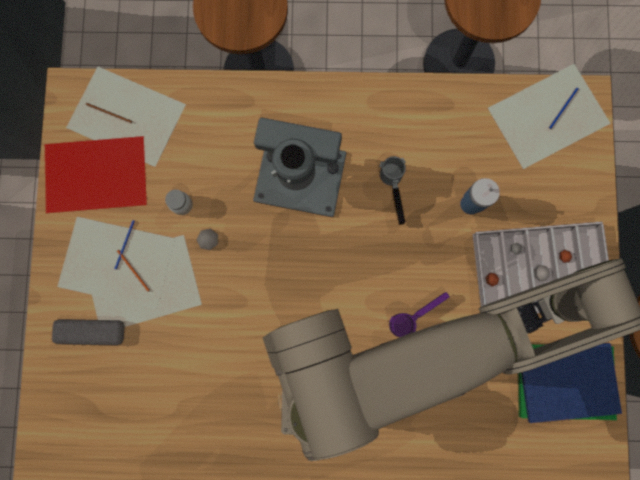

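The loose candidates are the steel cup with the black handle (top 393,170; handle to 401,222) and a purple look-alike (403,324). The steel one fits the description. I'll confirm it in an enlarged crop, next to the mill.

```bash
cat > h.py <<'E'
from plant import telemetry, read_camera, camera_params, robot
import cv2,numpy as np
from scipy.spatial.transform import Rotation as Ro
np.set_printoptions(precision=4,suppress=True)
def cam(n):
    p=camera_params(n);R=cv2.Rodrigues(np.array(p["rvec"]))[0];return np.array(p["mtx"]),R,np.array(p["tvec"]).ravel()
def plane(c,px,z):
    K,R,t=c;C=-R.T@t
    d=(R.T@np.linalg.inv(K)@np.c_[np.atleast_2d(px),np.ones(len(np.atleast_2d(px)))].T).T
    return C+d*((z-C[2])/d[:,2:])
def proj(c,X):
    K,R,t=c;return cv2.projectPoints(np.atleast_2d(np.array(X,float)),cv2.Rodrigues(R)[0],t,K,None)[0][:,0]
E
python3 - <<'E'
from h import *
t=cv2.imread("pics/top0.png");s=cv2.imread("pics/side0.png")
a=cv2.resize(t[105:225,245:345],None,fx=4,fy=4,interpolation=2);b=cv2.resize(t[145:235,365:425],(320,480),interpolation=2)
cv2.imwrite("pics/crop0.png",np.hstack([a,b]))
c=cam("top")
m=((t.max(2)<45)).astype(np.uint8);m[:, :385]=0;m[:,410:]=0;m[:185]=0;m[230:]=0
n,l,st,ce=cv2.connectedComponentsWithStats(m);i=1+st[1:,4].argmax();print(st[i],ce[i])
r=cv2.minAreaRect(np.argwhere(l==i)[:,::-1].astype(np.float32));bp=cv2.boxPoints(r);print(r,bp);print(plane(c,bp,0.047))
print("rim approx",plane(c,[393,170],.085))
# base plate corners z=.016
print(plane(c,[[255,201],[333,214],[347,152]],.016)); print(plane(c,[[293,156]],.306))
cs=cam("side");print("side base",plane(cs,[[366,292],[440,302],[443,256],[379,254]],.016))
E
```

```text
[393 188  12  36 205] [398.1854 205.2976]
((398.1153869628906, 205.57688903808594), (35.69313430786133, 5.883483409881592), 78.69007110595703) [[391.7308 188.6538]
 [397.5    187.5   ]
 [404.5    222.5   ]
 [398.7308 223.6538]]
[[ 0.5783 -0.1911  0.047 ]
 [ 0.5819 -0.2075  0.047 ]
 [ 0.4812 -0.2274  0.047 ]
 [ 0.4776 -0.2112  0.047 ]]
rim approx [[ 0.6233 -0.1907  0.085 ]]
[[ 0.5422  0.2019  0.016 ]
 [ 0.5076 -0.025   0.016 ]
 [ 0.6925 -0.063   0.016 ]]
[[0.5993 0.0757 0.306 ]]
side base [[ 0.5086 -0.0065  0.016 ]
 [ 0.6911 -0.0497  0.016 ]
 [ 0.7433  0.1724  0.016 ]
 [ 0.5616  0.1822  0.016 ]]
```

View pics/crop0.png

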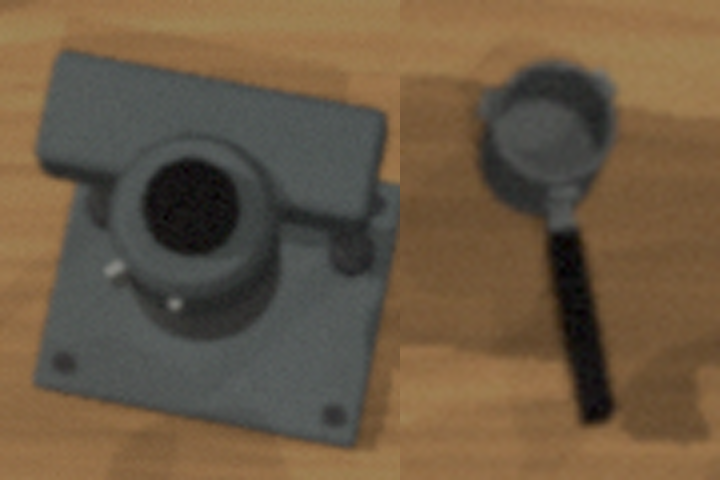

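The left crop shows the mill from above, with the head hopper at top px (293,156), the long fin at (274,173) and the short fin at (289,181). The right crop shows the steel cup with its black handle, three lugs and mouth at (393,168), so this is the cup meant. Next: the hover pose above its grip point.

```bash
cat >> h.py <<'E'
def Rdown(a):  # tool x down, tool z along heading a (level)
    z=np.array([np.cos(a),np.sin(a),0]);x=np.array([0,0,-1.]);return np.c_[x,np.cross(z,x),z]
def delta(g,R1,lead=.065):
    "move so grasp point is at g with orientation R1"
    s=telemetry.read_state();R0=Ro.from_rotvec(s["orientation"]).as_matrix()
    p1=np.array(g)-R1@[lead,0,0]
    return (R0.T@(p1-s["tool_pos"]))*1000, Ro.from_matrix(R0.T@R1).as_rotvec(), p1
E
python3 - <<'E'
from h import *
c=cam("top");cs=cam("side")
s=telemetry.read_state();R0=Ro.from_rotvec(s["orientation"]).as_matrix();print(R0)
K,R,t=cam("wrist");print("wristcam in tool",R0.T@(-R.T@t-s["tool_pos"]),"\naxes\n",(R@R0),K[0])
print("tumbler top",plane(c,[486,189],.176),"bottom side",plane(cs,[407,427],0))
print("jar",plane(c,[179,200],.085),"rock",plane(c,[207,239],.03))
for a in (.196,.196+np.pi): print(a,delta([.513,-.2126,.15],Rdown(a)))
p=plane(c,[[254.3,201.3],[333.3,215.8]],.016);print(p)
E
```

```text
[[-0.0006  0.4249 -0.9052]
 [ 0.0016 -0.9052 -0.4249]
 [-1.     -0.0017 -0.0002]]
wristcam in tool [-0.0814  0.0005 -0.0663] 
axes
 [[-0.      1.      0.0006]
 [-0.2435 -0.0006  0.9699]
 [ 0.9699 -0.0001  0.2435]] [336.4815   0.     317.3388]
tumbler top [[ 0.5531 -0.4259  0.176 ]] bottom side [[ 0.5525 -0.4376 -0.    ]]
jar [[0.5282 0.4056 0.085 ]] rock [[0.4269 0.3337 0.03  ]]
0.196 (array([  87.15  , -189.0476, -374.0036]), array([-2.8988, -0.0025,  0.0001]), array([ 0.513 , -0.2126,  0.215 ]))
3.3375926535897933 (array([  87.15  , -189.0476, -374.0036]), array([0.2428, 0.0001, 0.0017]), array([ 0.513 , -0.2126,  0.215 ]))
[[ 0.5413  0.2039  0.016 ]
 [ 0.5024 -0.0259  0.016 ]]
```

>>> step_arm(
  commands=[
    {"xyz": [0,-24,-47],"turn": [-0.18,0,0],"grip": 93},
    {"xyz": [0,-47,-94],"turn": [-0.36,0,0],"grip": 93},
    {"xyz": [0,-71,-140],"turn": [-0.54,0,0],"grip": 93},
    {"xyz": [0,-95,-187],"turn": [-0.72,0,0],"grip": 93},
    {"xyz": [0,-118,-234],"turn": [-0.9,0,0],"grip": 93},
    {"xyz": [0,-142,-280],"turn": [-1.08,0,0],"grip": 93},
    {"xyz": [0,-165,-327],"turn": [-1.26,0,0],"grip": 93},
    {"xyz": [0,-189,-374],"turn": [-1.44,0,0],"grip": 93},
    {"xyz": [20,-189,-374],"turn": [-1.62,0,0],"grip": 93},
    {"xyz": [40,-189,-374],"turn": [-1.8,0,0],"grip": 93},
    {"xyz": [60,-189,-374],"turn": [-1.98,0,0],"grip": 93},
    {"xyz": [87,-189,-374],"turn": [-2.16,0,0],"grip": 93},
  ],
)

```text
t: 1.6
tool_pos: [0.5133, -0.2131, 0.2152]
orientation: [0.42, 1.529, -0.421]
force: [-0.1, -0.2, 0.6]
opening: 0.0932
```

>>> step_arm(
  commands=[
    {"xyz": [0,0,0],"turn": [-0.18,0,0],"grip": 93},
    {"xyz": [0,0,0],"turn": [-0.36,0,0],"grip": 93},
    {"xyz": [0,0,0],"turn": [-0.54,0,0],"grip": 93},
    {"xyz": [0,0,0],"turn": [-0.739,0,0],"grip": 93},
    {"xyz": [0,0,0],"turn": [-0.739,0,0],"grip": 93},
    {"xyz": [0,0,0],"turn": [-0.739,0,0],"grip": 93},
  ],
)

```text
t: 2.35
tool_pos: [0.5131, -0.2131, 0.2155]
orientation: [-0.151, 1.566, 0.151]
force: [-0.4, -0.3, 0.6]
opening: 0.0929
```

Run:
```python
from h import *
s=telemetry.read_state();print(s["t"],s["tool_pos"],s["q"],s["force"]);print(delta([.513,-.2126,.034],Rdown(.196)))
c=cam("wrist");im=read_camera("wrist")[:,:,::-1].copy();cv2.imwrite("pics/w1.png",im)
print(proj(c,[[.513,-.2126,.047],[.629,-.1896,.085],[.606,.076,.16]]))
m=(im.max(2)<45).astype(np.uint8);n,l,st,ce=cv2.connectedComponentsWithStats(m)
for i in range(1,n):
    if st[i,4]>300: print(st[i],ce[i])
```

```text
2.35 [ 0.5131 -0.2131  0.2155] [-0.486   0.0693  1.715   0.      1.3577 -2.249 ] [-0.4459 -0.2536  0.6177]
(array([116.4708,   0.4691,   0.0764]), array([-0.0038, -0.0004, -0.0003]), array([ 0.513 , -0.2126,  0.099 ]))
[[318.8455 246.151 ]
 [319.5547 412.5505]
 [802.0768 556.5398]]
[    0   200   640   280 78484] [312.7046 388.8541]
```

View pics/w1.png

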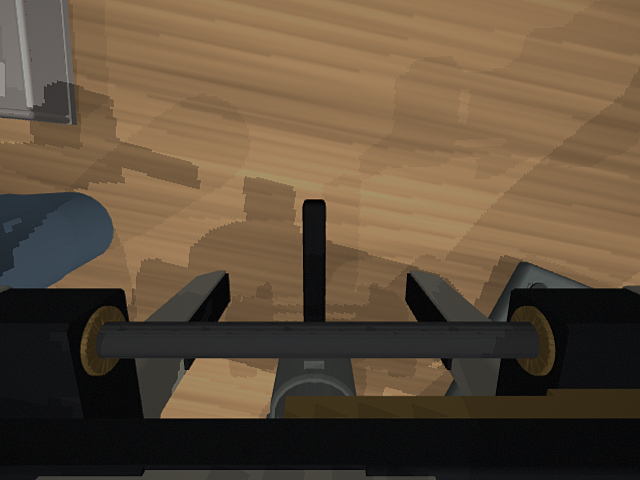

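The view shows the black handle centred between the fingers, from its end at (314,200) to the finger crossbar at about y 320, with the cup mouth below it at (314,390). I'll refine the handle line from its edges.

Run:
```python
from h import *
c=cam("wrist");im=cv2.imread("pics/w1.png");g=im.max(2).astype(float)
pts=[]
for y in range(212,316,8):
    r=np.diff(cv2.GaussianBlur(g,(3,3),0)[y,290:340]);l=290+r[:25].argmin()+.5;rr=290+25+r[25:].argmax()+.5
    pts.append([l,rr,y])
pts=np.array(pts);print(pts.T)
L=plane(c,pts[:,[0,2]],.047);Rr=plane(c,pts[:,[1,2]],.047)
M=(L+Rr)/2;v=np.polyfit(M[:,0],M[:,1],1);a=np.arctan(v[0]);print("width",np.linalg.norm(L-Rr,axis=1),"angle",a)
col=g[190:215,314];print(col)
e=plane(c,[314.,200],.047)[0];e[1]=np.polyval(v,e[0]);u=np.array([np.cos(a),np.sin(a),0])
gp=e+u*.037;ax=e+u*.155;print("end",e,"grip",gp,"axis",ax)
print(delta([gp[0],gp[1],.034],Rdown(a)))
```

```text
[[301.5 301.5 302.5 302.5 302.5 302.5 302.5 302.5 302.5 302.5 302.5 302.5
  302.5]
 [325.5 325.5 325.5 325.5 325.5 325.5 325.5 325.5 325.5 325.5 325.5 324.5
  324.5]
 [212.  220.  228.  236.  244.  252.  260.  268.  276.  284.  292.  300.
  308. ]]
width [0.018  0.0181 0.0175 0.0176 0.0177 0.0178 0.0179 0.018  0.0181 0.0182
 0.0183 0.0176 0.0178] angle 0.18938201643929406
[166. 165. 166. 165. 162. 162. 160. 164. 183.  67.   1.   7.   8.  10.
  16.  17.  20.  17.  19.  19.  18.  20.  19.  21.  18.]
end [ 0.4788 -0.2231  0.047 ] grip [ 0.5152 -0.2161  0.047 ] axis [ 0.6311 -0.1939  0.047 ]
(array([116.5277,  -3.4131,   1.5192]), array([ 0.0033, -0.0003, -0.0003]), array([ 0.5152, -0.2161,  0.099 ]))
```

>>> step_arm(
  commands=[
    {"xyz": [30,-3.4,1.5],"turn": [0.003,0,0],"grip": 93},
    {"xyz": [60,-3.4,1.5],"turn": [0.003,0,0],"grip": 93},
    {"xyz": [90,-3.4,1.5],"turn": [0.003,0,0],"grip": 93},
    {"xyz": [116.5,-3.4,1.5],"turn": [0.003,0,0],"grip": 93},
    {"xyz": [116.5,-3.4,1.5],"turn": [0.003,0,0],"grip": 40},
    {"xyz": [116.5,-3.4,1.5],"turn": [0.003,0,0],"grip": 22},
    {"xyz": [116.5,-3.4,1.5],"turn": [0.003,0,0],"grip": 10},
    {"xyz": [116.5,-3.4,1.5],"turn": [0.003,0,0],"grip": 10},
    {"xyz": [116.5,-3.4,1.5],"turn": [0.003,0,0],"grip": 10},
    {"xyz": [116.5,-3.4,1.5],"turn": [0.003,0,0],"grip": 10},
  ],
  force=60,
)

```text
t: 3.65
tool_pos: [0.5154, -0.2162, 0.0994]
orientation: [-0.152, 1.565, 0.152]
force: [-0.8, 0.2, 0.2]
opening: 0.0375
```

>>> step_arm(
  commands=[
    {"xyz": [0,0,0],"turn": [0,0,0],"grip": 10},
    {"xyz": [0,0,0],"turn": [0,0,0],"grip": 10},
    {"xyz": [0,0,0],"turn": [0,0,0],"grip": 10},
    {"xyz": [0,0,0],"turn": [0,0,0],"grip": 10},
  ],
)

```text
t: 4.15
tool_pos: [0.5153, -0.2161, 0.0992]
orientation: [-0.152, 1.566, 0.152]
force: [-0.5, 0.4, -0.5]
opening: 0.0179
```

>>> step_arm(
  commands=[
    {"xyz": [-4,0,0],"turn": [0,0,0],"grip": 10},
    {"xyz": [-10,0,0],"turn": [0,0,0],"grip": 10},
    {"xyz": [-20,0,0],"turn": [0,0,0],"grip": 10},
    {"xyz": [-30,0,0],"turn": [0,0,0],"grip": 10},
    {"xyz": [-30,0,0],"turn": [0,0,0],"grip": 10},
    {"xyz": [-30,0,0],"turn": [0,0,0],"grip": 10},
  ],
)

```text
t: 4.9
tool_pos: [0.5153, -0.2162, 0.1293]
orientation: [-0.152, 1.565, 0.152]
force: [0.0, 0.0, -2.6]
opening: 0.0176
```

Run:
```python
from h import *
s=telemetry.read_state();print(s["t"],s["tool_pos"],s["force"],s["wrist_torque"],s["opening"])
t=cv2.imread("pics/top0.png").astype(float);c=cam("top")
m=(t[:,:,0]-t[:,:,2]>-12).astype(np.uint8);m=cv2.medianBlur(m,3)
w=m[100:225,240:360]
# sample edges along known approx lines (px): front, left, right
def edge(p,q,n,wd=5,N=40):
    p,q=np.array(p,float),np.array(q,float);nv=np.array(n,float);nv/=np.linalg.norm(nv);d=(t[:,:,0]-t[:,:,2]);d=cv2.GaussianBlur(d,(3,3),.7)
    o=[]
    for f in np.linspace(0.08,.92,N):
        b=p+f*(q-p);k=np.arange(-wd,wd+.01,.25);xy=(b+k[:,None]*nv).astype(np.float32)
        v=cv2.remap(d.astype(np.float32),xy[None,:,0].copy(),xy[None,:,1].copy(),1)[0]
        h=(v[:5].mean()+v[-5:].mean())/2;i=np.where((v[:-1]>h)&(v[1:]<=h))[0]
        if len(i) and v[0]-v[-1]>15:o.append(b+k[i[0]]*nv)
    return np.array(o)
for nm,p,q,n in(("front",[254.3,201.3],[333.3,215.8],[-.18,1]),("left",[254.3,201.3],[262,160],[-1,-.18]),("right",[333.3,215.8],[345,160],[1,.18])):
    e=edge(p,q,n);W=plane(c,e,.016)[:,:2].astype(np.float32)
    l=cv2.fitLine(W,cv2.DIST_HUBER,0,.01,.01).ravel();r=np.abs((W-l[2:])@[-l[1],l[0]]);print(nm,len(e),l,"ang",np.degrees(np.arctan2(l[1],l[0])),"res mm",r.mean()*1e3)
```

```text
4.9 [ 0.5153 -0.2162  0.1293] [ 0.0036  0.0044 -2.5807] [0.0197 0.1276 0.0086] 0.017612413341542274
front 40 [0.1791 0.9838 0.5171 0.0743] ang 79.68328 res mm 0.20151965
left 40 [ 0.9839 -0.1786  0.6033  0.198 ] ang -10.28939 res mm 0.26207194
right 40 [ 0.9846 -0.175   0.5851 -0.0408] ang -10.077442 res mm 0.19933814
```

>>> step_arm(
  commands=[
    {"xyz": [0,46,-1],"turn": [0.12,0,0],"grip": 10},
    {"xyz": [0,93,-1],"turn": [0.25,0,0],"grip": 10},
    {"xyz": [0,139,-2],"turn": [0.38,0,0],"grip": 10},
    {"xyz": [0,185,-2],"turn": [0.51,0,0],"grip": 10},
    {"xyz": [0,232,-3],"turn": [0.64,0,0],"grip": 10},
    {"xyz": [0,278,-3],"turn": [0.77,0,0],"grip": 10},
    {"xyz": [0,324,-4],"turn": [0.9,0,0],"grip": 10},
    {"xyz": [0,370,-4],"turn": [1.03,0,0],"grip": 10},
    {"xyz": [0,400,-4],"turn": [1.12,0,0],"grip": 10},
    {"xyz": [0,417,-4],"turn": [1.152,0,0],"grip": 10},
    {"xyz": [0,417,-4],"turn": [1.152,0,0],"grip": 10},
    {"xyz": [0,417,-4],"turn": [1.152,0,0],"grip": 10},
  ],
)

```text
t: 6.4
tool_pos: [0.4313, 0.1918, 0.129]
orientation: [0.747, 1.439, -0.748]
force: [0.7, -0.1, -2.0]
opening: 0.0174
```

Run:
```python
from h import *
s=telemetry.read_state();print(s["t"],s["tool_pos"],s["force"],s["wrist_torque"],s["opening"])
print(delta([.5312,.1747,.0645],Rdown(-.963)))
a=read_camera("side")[:,:,::-1];b=read_camera("wrist")[:,:,::-1]
cv2.imwrite("pics/s2.png",a);cv2.imwrite("pics/w2.png",b)
cv2.imwrite("pics/c2.png",np.hstack([cv2.resize(a[150:330,300:460],(400,450),interpolation=2),cv2.resize(b,(400,300))[0:300].repeat(1,0) if 0 else cv2.copyMakeBorder(cv2.resize(b,(400,300)),0,150,0,0,0)]))
```

```text
6.4 [0.4313 0.1918 0.129 ] [ 0.6983 -0.1351 -2.0162] [ 0.1782 -0.013  -0.0102] 0.017424508314423333
(array([-0.5689, 71.9057, 71.4924]), array([0.005 , 0.    , 0.0006]), array([0.5312, 0.1747, 0.1295]))
```

View pics/c2.png

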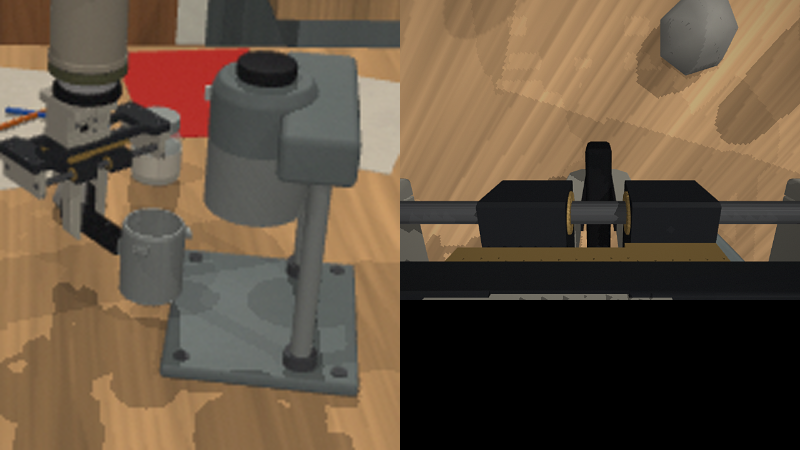

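The side crop (×2.5) shows the cup hanging level at crop x 120–186. The collar has its left edge at crop x≈205 and its underside at crop y≈226. The wrist view shows the handle between the jaws, with the cup hidden behind the crossbar. I'll measure the silhouettes.

Run:
```python
from h import *
c=cam("side");K,R,t=c;C=-R.T@t
im=cv2.imread("pics/s2.png").astype(np.float32)
def grad(v): return np.linalg.norm(np.gradient(cv2.GaussianBlur(v,(1,3),.8),axis=0),axis=1)
def peak(v,o):
    g=grad(v);i=1+g[1:-1].argmax();a,b,d=g[i-1],g[i],g[i+1];return o+i+.5*(a-d)/(a-2*b+d),g[i]
def bear(px):
    d=(R.T@np.linalg.inv(K)@np.c_[px,np.ones(len(px))].T).T;return np.arctan2(d[:,0],d[:,1])
# cup
L=np.array([[peak(im[y,342:354],342)[0],y] for y in range(245,264)]);Rr=np.array([[peak(im[y,368:382],368)[0],y] for y in range(245,264)])
print(L[:,0].round(1),Rr[:,0].round(1))
bl,br=np.median(bear(L)),np.median(bear(Rr));b=(bl+br)/2;dist=.034/np.sin((br-bl)/2)
print("cup bearing",b,"dist",dist,"x at y=.0953:",C[0]+np.tan(b)*(.0953-C[1]))
H=np.array([[peak(im[y,376:390],376)[0],y] for y in range(206,232)]);print(H[:,0].round(1))
for Y in(.074,.078):
  D=Y-C[1];bh=np.median(bear(H[4:22]));print("mount x",Y,C[0]+np.tan(bh)*D+.052/np.cos(bh))
# bottom
for x in range(392,410,2):
    print(x,*[np.round(q,2) for q in peak(im[232:248,x],232)],end=" ")
    v=peak(im[232:248,x],232)[0];d=R.T@np.linalg.inv(K)@[x,v,1];P=C+d*((.0778-np.sqrt(.052**2-(min(abs(C[0]+d[0]/d[1]*(.03-C[1])-.5986),.051))**2)-C[1])/d[1]);print(P)
```

```text
[347.1 346.6 346.4 346.3 346.2 343.  344.2 347.6 347.6 347.6 347.6 347.6
 347.5 347.2 347.2 347.2 347.3 347.3 347.3] [373.8 373.6 373.6 373.6 373.6 373.6 375.7 375.5 375.2 380.4 373.1 372.9
 373.1 373.1 372.8 372.9 372.8 372.8 372.8]
cup bearing 0.10437011357787283 dist 1.3198980703609728 x at y=.0953: 0.49928603671431976
[382.8 382.7 382.6 382.4 382.3 382.3 382.3 382.  382.  382.  381.8 381.9
 381.8 381.8 381.7 381.7 381.5 381.3 381.2 381.2 381.2 381.  381.  381.
 381.  381.6]
mount x 0.074 0.5990271818798076
mount x 0.078 0.5995980063451163
392 238.5 24.69 [0.5705 0.0345 0.1508]
394 239.32 25.73 [0.5752 0.0315 0.1502]
396 239.52 28.22 [0.5799 0.0292 0.1509]
398 239.82 28.49 [0.5847 0.0276 0.151 ]
400 240.32 25.26 [0.5897 0.0265 0.1502]
402 240.34 28.62 [0.5946 0.0259 0.1505]
404 240.53 32.91 [0.5997 0.0258 0.15  ]
406 240.27 40.25 [0.6047 0.0262 0.1506]
408 240.32 39.67 [0.6099 0.0272 0.1499]
```

Checks agree. The cup axis from the side view is x=.4993 (arm pose says .4992), the mount axis is x=.599 (plate says .5986), and the collar underside is z≈.1505. Next I move the cup under the mount.

>>> step_arm(
  commands=[
    {"xyz": [0,14,14],"turn": [0.001,0,0],"grip": 10},
    {"xyz": [0,29,29],"turn": [0.002,0,0],"grip": 10},
    {"xyz": [0,43,43],"turn": [0.003,0,0],"grip": 10},
    {"xyz": [0,58,57.5],"turn": [0.004,0,0],"grip": 10},
    {"xyz": [0,72,71.5],"turn": [0.005,0,0],"grip": 10},
    {"xyz": [0,72,71.5],"turn": [0.005,0,0],"grip": 10},
    {"xyz": [-8,72,71.5],"turn": [0.005,0,0],"grip": 10},
    {"xyz": [-16,72,71.5],"turn": [0.005,0,0],"grip": 10},
    {"xyz": [-24,72,71.5],"turn": [0.005,0,0],"grip": 10},
    {"xyz": [-28,72,71.5],"turn": [0.005,0,0],"grip": 10},
    {"xyz": [-28,72,71.5],"turn": [0.005,0,0],"grip": 10},
    {"xyz": [-28,72,71.5],"turn": [0.005,0,0],"grip": 10},
  ],
)

```text
t: 8.0
tool_pos: [0.5311, 0.1751, 0.157]
orientation: [0.751, 1.437, -0.752]
force: [-1.2, -0.1, -2.5]
opening: 0.0175
```

```bash
cat > st.py <<'E'
from h import *
s=telemetry.read_state();print(s["t"],s["tool_pos"],s["force"],s["wrist_torque"],s["opening"])
Rm=Ro.from_rotvec(s["orientation"]).as_matrix();h=np.arctan2(Rm[1,2],Rm[0,2]);ax=s["tool_pos"]+Rm@[.065,0,.118]
print("heading",h,"cup axis",ax,"rim z",ax[2]+.051,"tilt",np.linalg.norm(Rm[:2,0]))
E
python3 - <<'E'
import st
from h import *
a=read_camera("side")[:,:,::-1];b=read_camera("top")[:,:,::-1]
cv2.imwrite("pics/s3.png",a);cv2.imwrite("pics/t3.png",b)
cv2.imwrite("pics/c3.png",np.hstack([cv2.resize(a[170:290,350:450],(500,600),interpolation=2),cv2.copyMakeBorder(cv2.resize(b[130:230,240:340],(300,300),interpolation=2),0,300,0,0,0)]))
E
```

```text
8.0 [0.5311 0.1751 0.157 ] [-1.1985 -0.0817 -2.5357] [ 0.1673  0.0001 -0.0068] 0.01747873065490799
heading -0.9636580206608425 cup axis [0.5984 0.0782 0.092 ] rim z 0.14296335319974623 tilt 0.0004289009395203014
```

View pics/c3.png

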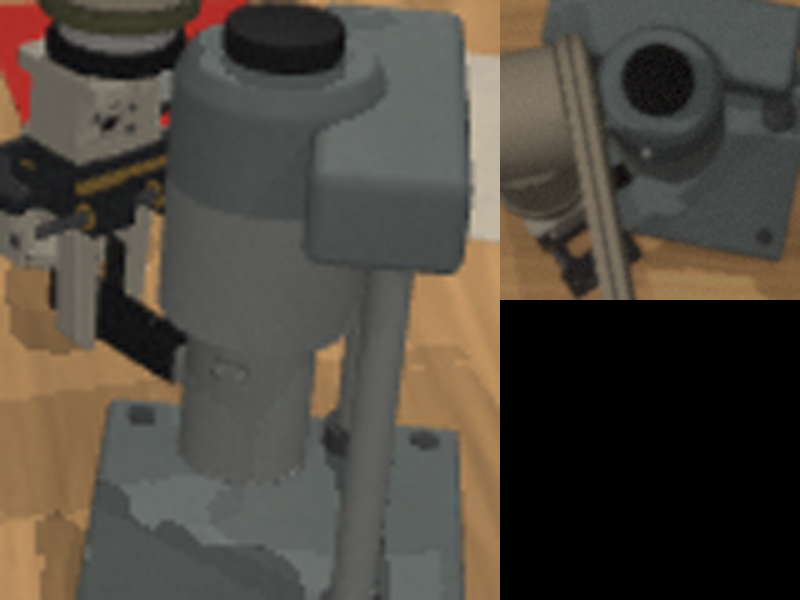

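The side crop shows the cup just below the collar, and it looks slightly left of the collar's centre. I'll measure its edges again before going up.

Run:
```python
from h import *
c=cam("side");K,R,t=c;C=-R.T@t
im=cv2.imread("pics/s3.png").astype(np.float32)
def peak(v,o):
    g=np.linalg.norm(np.gradient(cv2.GaussianBlur(v,(1,3),.8),axis=0),axis=1);i=1+g[1:-1].argmax();a,b,d=g[i-1],g[i],g[i+1];return o+i+.5*(a-d)/(a-2*b+d)
def bear(px):
    d=(R.T@np.linalg.inv(K)@np.c_[px,np.ones(len(px))].T).T;return np.arctan2(d[:,0],d[:,1])
ys=range(242,262)
L=np.array([[peak(im[y,382:393],382),y] for y in ys]);Rr=np.array([[peak(im[y,406:417],406),y] for y in ys])
print(L[:,0].round(1),Rr[:,0].round(1));bl,br=np.median(bear(L[6:])),np.median(bear(Rr[6:]));b=(bl+br)/2
print("cup x",C[0]+np.tan(b)*(.078-C[1]),"dist",.034/np.sin((br-bl)/2),"exp",np.hypot(.078-C[1],.24))
H=np.array([[peak(im[y,376:390],376),y] for y in range(212,234)]);print(H[:,0].round(1))
bh=np.median(bear(H));print("mount x from left",C[0]+np.tan(bh)*(.078-C[1])+.052/np.cos(bh))
# collar right edge
for y in range(216,236,2): print(y,peak(im[y,415:424],415).round(1),end=";")
# predicted pixel of collar underside circle
th=np.radians(np.arange(0,360,1));P=proj(c,np.c_[.599+.052*np.cos(th),.078+.052*np.sin(th),np.full(360,.1505)]);print("\npred collar under L/R/bottom",P[:,0].min(),P[:,0].max(),P[:,1].max())
P=proj(c,np.c_[.5984+.034*np.cos(th),.0782+.034*np.sin(th),np.full(360,.058)]);print("pred cup bottom L/R/bottom",P[:,0].min(),P[:,0].max(),P[:,1].max())
print([peak(im[258:272,x],258).round(2) for x in range(394,406,2)])
```

```text
[384.2 383.9 384.  384.2 382.4 385.9 385.8 385.7 385.7 385.6 385.4 385.5
 385.5 385.2 385.1 385.  384.8 385.  384.8 385.7] [412.8 412.7 412.7 412.5 412.4 412.4 412.1 411.9 411.9 411.9 411.7 415.
 414.2 414.1 414.2 414.  413.9 414.4 414.8 414.7]
cup x 0.6017351718145503 dist 1.1953628254834445 exp 1.3285846701939579
[380.7 382.1 382.2 382.1 381.9 382.  381.9 381.9 381.8 381.8 381.6 381.3
 381.3 381.3 381.3 381.1 381.1 381.1 377.9 378.8 380.  380.5]
mount x from left 0.5997513346827735
216 419.9;218 416.8;220 422.6;222 419.3;224 422.3;226 421.1;228 419.7;230 421.5;232 421.3;234 421.1;
pred collar under L/R/bottom 380.7261775197619 421.2212129826853 240.33838389382532
pred cup bottom L/R/bottom 385.0087951226333 410.6848087416017 267.6271578122575
[np.float64(265.4), np.float64(266.94), np.float64(266.81), np.float64(265.6), np.float64(266.35), np.float64(266.7)]
```

Predicted and observed edges agree (cup left 385.0 vs 384.9, collar left 380.7 vs 381.1), so what I saw was perspective. I'll shift by under 1 mm and creep up.

>>> step_arm(
  commands=[
    {"xyz": [0,0.5,0.7],"turn": [0,0,0],"grip": 10},
    {"xyz": [-3,0.5,0.7],"turn": [0,0,0],"grip": 10},
    {"xyz": [-6,0.5,0.7],"turn": [0,0,0],"grip": 10},
    {"xyz": [-8,0.5,0.7],"turn": [0,0,0],"grip": 10},
    {"xyz": [-10,0.5,0.7],"turn": [0,0,0],"grip": 10},
    {"xyz": [-10,0.5,0.7],"turn": [0,0,0],"grip": 10},
  ],
)

```text
t: 8.85
tool_pos: [0.5323, 0.175, 0.1675]
orientation: [0.752, 1.437, -0.751]
force: [0.7, 1.1, -2.7]
opening: 0.0175
```

```bash
python3 -c "import st"
```

```text
8.85 [0.5323 0.175  0.1675] [ 0.7449  1.1157 -2.7089] [ 0.2162 -0.0135  0.0155] 0.01745826975820179
heading -0.9637081337570828 cup axis [0.5996 0.0781 0.1026] rim z 0.15355683038574186 tilt 0.0005523784599465158
```

>>> step_arm(
  commands=[
    {"xyz": [-1.5,0,0],"turn": [0,0,0],"grip": 10},
    {"xyz": [-3,0,0],"turn": [0,0,0],"grip": 10},
    {"xyz": [-4,0,0],"turn": [0,0,0],"grip": 10},
    {"xyz": [-4,0,0],"turn": [0,0,0],"grip": 10},
  ],
)

```text
t: 9.35
tool_pos: [0.5321, 0.1749, 0.1713]
orientation: [0.752, 1.437, -0.751]
force: [-0.5, 1.7, -3.5]
opening: 0.0176
```

```bash
python3 -c "import st"
```

```text
9.35 [0.5321 0.1749 0.1713] [-0.4893  1.7295 -3.5013] [0.4719 0.1092 0.0727] 0.017576634548039483
heading -0.9637478575710167 cup axis [0.5994 0.078  0.1062] rim z 0.1572452976132966 tilt 0.00016210159768325637
```

>>> step_arm(
  commands=[
    {"xyz": [-0.5,0.3,-0.4],"turn": [0,0,0],"grip": 10},
    {"xyz": [-1,0.3,-0.4],"turn": [0,0,0],"grip": 10},
    {"xyz": [-2,0.3,-0.4],"turn": [0,0,0],"grip": 10},
    {"xyz": [-2,0.3,-0.4],"turn": [0,0,0],"grip": 10},
  ],
)

```text
t: 9.85
tool_pos: [0.5323, 0.1752, 0.1735]
orientation: [0.752, 1.437, -0.751]
force: [0.4, -0.7, -1.2]
opening: 0.0176
```

```bash
python3 -c "import st"
```

```text
9.85 [0.5323 0.1752 0.1735] [ 0.4294 -0.6533 -1.1671] [ 0.2121  0.0303 -0.0244] 0.017554955575313308
heading -0.9638964984344862 cup axis [0.5997 0.0783 0.1085] rim z 0.1594793708038043 tilt 0.00037416181735830395
```

>>> step_arm(
  commands=[
    {"xyz": [-1,0,0],"turn": [0,0,0],"grip": 10},
    {"xyz": [-2,0,0],"turn": [0,0,0],"grip": 10},
    {"xyz": [-3,0,0],"turn": [0,0,0],"grip": 10},
    {"xyz": [-3,0,0],"turn": [0,0,0],"grip": 10},
  ],
)

```text
t: 10.35
tool_pos: [0.5323, 0.1754, 0.1764]
orientation: [0.752, 1.437, -0.751]
force: [0.1, 0.5, -2.5]
opening: 0.0179
```

```bash
python3 -c "import st"
```

```text
10.35 [0.5323 0.1754 0.1764] [ 0.1401  0.4732 -2.5368] [ 0.1952 -0.0111 -0.0519] 0.01786137350877965
heading -0.9637660718359395 cup axis [0.5996 0.0784 0.1114] rim z 0.162410145311398 tilt 0.00026489391787639613
```

>>> step_arm(
  commands=[
    {"xyz": [-1,0,0],"turn": [0,0,0],"grip": 10},
    {"xyz": [-2,0,0],"turn": [0,0,0],"grip": 10},
    {"xyz": [-3,0,0],"turn": [0,0,0],"grip": 10},
    {"xyz": [-4,0,0],"turn": [0,0,0],"grip": 10},
    {"xyz": [-4,0,0],"turn": [0,0,0],"grip": 10},
  ],
)

```text
t: 10.98
tool_pos: [0.5323, 0.1753, 0.1804]
orientation: [0.752, 1.437, -0.751]
force: [0.8, -0.5, -1.9]
opening: 0.0177
```

```bash
python3 -c "import st"
```

```text
10.975 [0.5323 0.1753 0.1804] [ 0.7608 -0.5472 -1.9024] [ 0.1637  0.0348 -0.0088] 0.017719165441157154
heading -0.9638522057314249 cup axis [0.5996 0.0784 0.1154] rim z 0.16639403054642984 tilt 0.00021528286662737703
```

>>> step_arm(
  commands=[
    {"xyz": [-1,0,0],"turn": [0,0,0],"grip": 10},
    {"xyz": [-2,0,0],"turn": [0,0,0],"grip": 10},
    {"xyz": [-3,0,0],"turn": [0,0,0],"grip": 10},
    {"xyz": [-4,0,0],"turn": [0,0,0],"grip": 10},
    {"xyz": [-4,0,0],"turn": [0,0,0],"grip": 10},
  ],
)

```text
t: 11.6
tool_pos: [0.5323, 0.1753, 0.1844]
orientation: [0.752, 1.437, -0.751]
force: [0.5, 0.2, -1.1]
opening: 0.018
```

```bash
python3 -c "import st"
```

```text
11.6 [0.5323 0.1753 0.1844] [ 0.5478  0.178  -1.0941] [ 0.1787 -0.0301 -0.0047] 0.01795814777433916
heading -0.9637852769977436 cup axis [0.5996 0.0784 0.1194] rim z 0.1704102811750363 tilt 0.00025194821911970545
```

>>> step_arm(
  commands=[
    {"xyz": [-1,0,0],"turn": [0,0,0],"grip": 10},
    {"xyz": [-2,0,0],"turn": [0,0,0],"grip": 10},
    {"xyz": [-3,0,0],"turn": [0,0,0],"grip": 10},
    {"xyz": [-4,0,0],"turn": [0,0,0],"grip": 10},
    {"xyz": [-4,0,0],"turn": [0,0,0],"grip": 10},
  ],
)

```text
t: 12.22
tool_pos: [0.532, 0.1754, 0.1881]
orientation: [0.751, 1.437, -0.752]
force: [0.5, -0.6, -5.8]
opening: 0.0176
```

```bash
python3 -c "import st"
```

```text
12.225 [0.532  0.1754 0.1881] [ 0.517  -0.5792 -5.7949] [0.5332 0.193  0.0066] 0.01763423184273947
heading -0.9637568697633045 cup axis [0.5993 0.0785 0.123 ] rim z 0.17402163858601608 tilt 0.0005628141602842793
```

>>> step_arm(
  commands=[
    {"xyz": [-1,0,0],"turn": [0,0,0],"grip": 10},
    {"xyz": [-2,0,0],"turn": [0,0,0],"grip": 10},
    {"xyz": [-3,0,0],"turn": [0,0,0],"grip": 10},
    {"xyz": [-3,0,0],"turn": [0,0,0],"grip": 10},
  ],
)

```text
t: 12.72
tool_pos: [0.532, 0.1754, 0.1912]
orientation: [0.751, 1.437, -0.752]
force: [-1.7, 2.7, -6.9]
opening: 0.0174
```

Run:
```python
import st
from h import *
f=[];q=[]
for i in range(4):
    b=read_camera("side");s=telemetry.read_state();f.append(s["force"]);q.append(s["wrist_torque"])
print(np.mean(f,0),np.mean(q,0))
a=b[:,:,::-1];cv2.imwrite("pics/s4.png",a)
cv2.imwrite("pics/c4.png",cv2.resize(a[170:290,350:450],(500,600),interpolation=2))
```

```text
12.725 [0.532  0.1754 0.1912] [-1.6862  2.6504 -6.8854] [ 0.7107  0.3863 -0.0157] 0.017445327556958275
heading -0.9637552690771399 cup axis [0.5993 0.0785 0.1261] rim z 0.17710654532052425 tilt 0.0005167168553210401
[-1.0723  2.1002 -6.4084] [ 0.7764  0.4371 -0.0151]
```

View pics/c4.png

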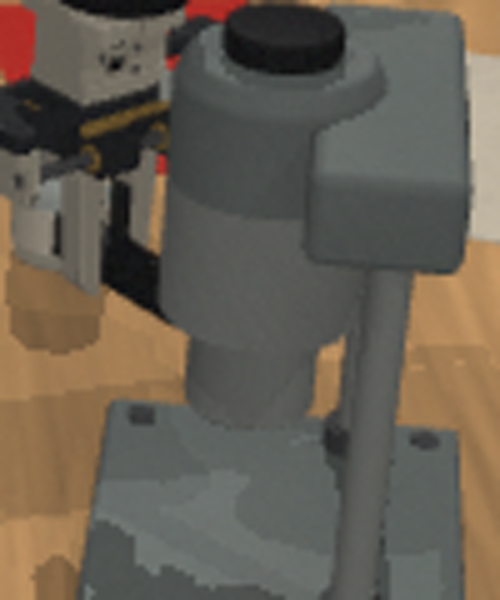

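The cup sits well up in the collar, with its bottom at crop row ≈422. I'll compare that with the arm's pose to check for droop.

Run:
```python
from h import *
c=cam("side")
for f,(X,Y,z) in (("s2",(.4992,.0953,.030)),("s3",(.5984,.0782,.058)),("s4",(.5993,.0785,.0921))):
    im=cv2.imread(f"pics/{f}.png").astype(np.float32)
    th=np.radians(np.arange(0,360));P=proj(c,np.c_[X+.034*np.cos(th),Y+.034*np.sin(th),np.full(360,z)]);v=P[:,1].max();u=P[P[:,1].argmax(),0]
    o=[]
    for x in range(int(u)-5,int(u)+6,1):
        r=im[int(v)-6:int(v)+7,x];g=np.linalg.norm(np.gradient(cv2.GaussianBlur(r,(1,3),.8),axis=0),axis=1);i=1+g[1:-1].argmax();a,b,d=g[i-1:i+2];o.append(int(v)-6+i+.5*(a-d)/(a-2*b+d))
    print(f,"pred",v,"obs",np.median(o),np.round(o,1))
```

```text
s2 pred 272.96577770187434 obs 271.8951867222786 [271.4 271.3 271.9 272.1 271.9 271.9 272.4 272.  276.8 271.6 271.3]
s3 pred 267.6271578122575 obs 266.4870469868183 [265.4 266.5 266.9 266.9 266.8 266.2 265.6 266.9 266.4 265.6 266.7]
s4 pred 256.4083560580977 obs 255.7608414143324 [256.1 255.6 255.6 255.8 255.9 255.8 254.9 255.9 255.4 255.8 255.6]
```

>>> step_arm(
  commands=[
    {"xyz": [-0.7,0,-0.4],"turn": [0,-0.005,0],"grip": 10},
    {"xyz": [-1.5,0,-0.8],"turn": [0,-0.01,0],"grip": 10},
    {"xyz": [-2.2,0,-0.9],"turn": [0,-0.011,0],"grip": 10},
    {"xyz": [-2.2,0,-0.9],"turn": [0,-0.011,0],"grip": 10},
  ],
)

```text
t: 13.42
tool_pos: [0.5318, 0.1759, 0.1935]
orientation: [0.746, 1.427, -0.755]
force: [-0.6, -0.5, -7.7]
opening: 0.0175
```

```bash
cat >> st.py <<'E'
f=[];q=[]
for i in range(3):
    read_camera("side");s=telemetry.read_state();f.append(s["force"]);q.append(s["wrist_torque"])
f=np.mean(f,0);u=np.array([np.cos(h),np.sin(h)]);print("avg F",f,"inward",f[:2]@u,"left",f[:2]@[-u[1],u[0]],"T",np.mean(q,0))
E
python3 -c "import st"
```

```text
13.425 [0.5318 0.1759 0.1935] [-0.5591 -0.4996 -7.6708] [ 0.5468  0.2822 -0.0647] 0.017466971266687746
heading -0.9638748160042381 cup axis [0.5995 0.0784 0.1299] rim z 0.18086603715402416 tilt 0.01134722706837971
avg F [ 0.3627 -1.1474 -7.6888] inward 1.1492887018574922 left -0.35650307059751396 T [ 0.5382  0.2704 -0.0008]
```

```bash
cat > arc.py <<'E'
from h import *
import sys
piv=np.array([.5995,.0784,0]);s=telemetry.read_state();R0=Ro.from_rotvec(s["orientation"]).as_matrix();p=s["tool_pos"]
down=float(sys.argv[1])/1000
for d in map(float,sys.argv[2:]):
    Q=Ro.from_rotvec([0,0,np.radians(d)]).as_matrix();p1=piv+Q@(p-piv)-[0,0,down]
    print(d,(R0.T@(p1-p)*1000).round(1),Ro.from_matrix(R0.T@Q@R0).as_rotvec().round(4))
E
python3 arc.py 1.5 0 2 4 5.5
```

```text
0.0 [ 1.5  0.  -0. ] [0. 0. 0.]
2.0 [ 1.5 -4.1  0.1] [-0.0349 -0.      0.0004]
4.0 [ 1.5 -8.3  0.3] [-0.0698 -0.      0.0008]
5.5 [  1.5 -11.4   0.5] [-0.096  -0.      0.0011]
```

>>> step_arm(
  commands=[
    {"xyz": [1,0,0],"turn": [0,0,0],"grip": 10},
    {"xyz": [1.5,0,0],"turn": [0,0,0],"grip": 10},
    {"xyz": [1.5,-2.1,0],"turn": [-0.0175,0,0.0002],"grip": 10},
    {"xyz": [1.5,-4.1,0.1],"turn": [-0.0349,0,0.0004],"grip": 10},
    {"xyz": [1.5,-6.2,0.2],"turn": [-0.0524,0,0.0006],"grip": 10},
    {"xyz": [1.5,-8.3,0.3],"turn": [-0.0698,0,0.0008],"grip": 10},
    {"xyz": [1.5,-8.3,0.3],"turn": [-0.0698,0,0.0008],"grip": 10},
  ],
)

```text
t: 14.45
tool_pos: [0.5249, 0.1711, 0.192]
orientation: [0.693, 1.446, -0.7]
force: [0.4, 1.2, -8.1]
opening: 0.0181
```

```bash
python3 -c "import st"; python3 arc.py 0 1 2 3 4 6
```

```text
14.45 [0.5249 0.1711 0.192 ] [ 0.4257  1.1721 -8.136 ] [0.6787 0.194  0.1642] 0.018093838837944496
heading -0.8935027520444752 cup axis [0.5993 0.0786 0.1283] rim z 0.1792863579255609 tilt 0.010884279848754203
avg F [ 0.7354  0.9685 -6.8235] inward -0.2938543301989905 left 1.1800041164647517 T [0.7083 0.2345 0.1254]
1.0 [ 0.  -2.1  0. ] [-0.0175  0.      0.0002]
2.0 [ 0.  -4.2  0.1] [-0.0349  0.      0.0004]
3.0 [ 0.  -6.2  0.2] [-0.0524  0.      0.0006]
4.0 [ 0.  -8.3  0.3] [-0.0698  0.      0.0008]
6.0 [  0.  -12.4   0.6] [-0.1047  0.      0.0011]
```

>>> step_arm(
  commands=[
    {"xyz": [0,-1,0],"turn": [-0.0087,0,0.0001],"grip": 10},
    {"xyz": [0,-2.1,0],"turn": [-0.0175,0,0.0002],"grip": 10},
    {"xyz": [0,-3.1,0.1],"turn": [-0.0262,0,0.0003],"grip": 10},
    {"xyz": [0,-4.2,0.1],"turn": [-0.0349,0,0.0004],"grip": 10},
    {"xyz": [0,-5.2,0.1],"turn": [-0.0436,0,0.0005],"grip": 10},
    {"xyz": [0,-5.2,0.1],"turn": [-0.0436,0,0.0005],"grip": 10},
  ],
)

```text
t: 15.35
tool_pos: [0.521, 0.1677, 0.192]
orientation: [0.66, 1.457, -0.667]
force: [0.9, 0.3, -7.0]
opening: 0.0178
```

```bash
python3 -c "import st"; python3 arc.py 0 1 2 3 4 6
```

```text
15.35 [0.521  0.1677 0.192 ] [ 0.8745  0.2947 -7.0273] [0.7128 0.3018 0.1357] 0.017793249878012715
heading -0.8502642218539465 cup axis [0.5993 0.0785 0.1283] rim z 0.17927854486356004 tilt 0.011060338163307487
avg F [ 0.4261  1.1723 -7.0041] inward -0.599785965752873 left 1.0936988796737066 T [0.6844 0.2441 0.1433]
1.0 [ 0.  -2.1  0. ] [-0.0175  0.      0.0002]
2.0 [ 0.  -4.1  0.1] [-0.0349  0.      0.0004]
3.0 [ 0.  -6.2  0.2] [-0.0524  0.      0.0006]
4.0 [ 0.  -8.3  0.3] [-0.0698  0.      0.0008]
6.0 [  0.  -12.4   0.7] [-0.1047  0.      0.0012]
```

>>> step_arm(
  commands=[
    {"xyz": [0,-2.1,0],"turn": [-0.0175,0,0.0002],"grip": 10},
    {"xyz": [0,-4.1,0.1],"turn": [-0.0349,0,0.0004],"grip": 10},
    {"xyz": [0,-6.2,0.2],"turn": [-0.0524,0,0.0006],"grip": 10},
    {"xyz": [0,-8.3,0.3],"turn": [-0.0698,0,0.0008],"grip": 10},
    {"xyz": [0,-8.3,0.3],"turn": [-0.0698,0,0.0008],"grip": 10},
  ],
)

```text
t: 16.12
tool_pos: [0.5149, 0.1619, 0.1919]
orientation: [0.606, 1.473, -0.612]
force: [1.1, 1.3, -7.0]
opening: 0.0174
```

```bash
python3 -c "import st"; python3 arc.py 0 2 4 6 8 10 12 14 16 18
```

```text
16.125 [0.5149 0.1619 0.1919] [ 1.124   1.3459 -6.9834] [0.6685 0.2765 0.1596] 0.017379878748006932
heading -0.7803283446216006 cup axis [0.5992 0.0784 0.1282] rim z 0.1792432726748405 tilt 0.011005163941040598
avg F [ 0.2891  0.415  -6.9766] inward -0.08647718300388278 left 0.498271100554169 T [0.6419 0.3225 0.0945]
2.0 [ 0.  -4.1  0.1] [-0.0349  0.      0.0004]
4.0 [ 0.  -8.3  0.3] [-0.0698  0.      0.0008]
6.0 [  0.  -12.4   0.7] [-0.1047  0.      0.0012]
8.0 [  0.  -16.5   1.2] [-0.1396  0.      0.0015]
10.0 [  0.  -20.6   1.8] [-0.1745  0.      0.0019]
12.0 [  0.  -24.7   2.6] [-0.2094  0.      0.0023]
14.0 [  0.  -28.8   3.6] [-0.2443  0.      0.0027]
16.0 [  0.1 -32.8   4.6] [-0.2792  0.      0.0031]
18.0 [  0.1 -36.7   5.8] [-0.3141  0.      0.0035]
```

>>> step_arm(
  commands=[
    {"xyz": [0,-4.1,0.1],"turn": [-0.0349,0,0.0004],"grip": 10},
    {"xyz": [0,-8.3,0.3],"turn": [-0.0698,0,0.0008],"grip": 10},
    {"xyz": [0,-12.4,0.7],"turn": [-0.1047,0,0.0012],"grip": 10},
    {"xyz": [0,-16.5,1.2],"turn": [-0.1396,0,0.0015],"grip": 10},
    {"xyz": [0,-20.6,1.8],"turn": [-0.1745,0,0.0019],"grip": 10},
    {"xyz": [0,-24.7,2.6],"turn": [-0.2094,0,0.0023],"grip": 10},
    {"xyz": [0,-28.8,3.6],"turn": [-0.2443,0,0.0027],"grip": 10},
    {"xyz": [0,-32.8,4.6],"turn": [-0.2792,0,0.0031],"grip": 10},
    {"xyz": [0,-36.7,5.8],"turn": [-0.3141,0,0.0035],"grip": 10},
    {"xyz": [0,-36.7,5.8],"turn": [-0.3141,0,0.0035],"grip": 10},
  ],
)

```text
t: 17.52
tool_pos: [0.4931, 0.1318, 0.1919]
orientation: [0.364, 1.529, -0.368]
force: [0.6, 0.6, -6.8]
opening: 0.0176
```

```bash
python3 -c "import st"; python3 arc.py 0 2 4 6 8 10 12 13.5 14.5 15.5 16.5
```

```text
17.525 [0.4931 0.1318 0.1919] [ 0.6294  0.6178 -6.8032] [0.4951 0.5462 0.16  ] 0.017622233402992384
heading -0.4669582776268246 cup axis [0.5991 0.0783 0.1282] rim z 0.17921363629787468 tilt 0.010753774478448606
avg F [ 0.138   1.0096 -7.4109] inward -0.3312753107529208 left 0.9636663489776793 T [0.4337 0.5097 0.08  ]
2.0 [ 0.  -4.2  0.1] [-0.0349 -0.      0.0004]
4.0 [ 0.  -8.3  0.3] [-0.0698 -0.      0.0008]
6.0 [  0.  -12.4   0.7] [-0.1047 -0.      0.0011]
8.0 [  0.  -16.6   1.2] [-0.1396 -0.      0.0015]
10.0 [  0.  -20.7   1.8] [-0.1745 -0.      0.0019]
12.0 [  0.  -24.7   2.6] [-0.2094 -0.      0.0023]
13.5 [  0.  -27.8   3.3] [-0.2356 -0.      0.0025]
14.5 [  0.  -29.8   3.8] [-0.2531 -0.      0.0027]
15.5 [  0.1 -31.8   4.4] [-0.2705 -0.      0.0029]
16.5 [  0.1 -33.8   4.9] [-0.288  -0.      0.0031]
```

>>> step_arm(
  commands=[
    {"xyz": [0,-4.2,0.1],"turn": [-0.0349,0,0.0004],"grip": 10},
    {"xyz": [0,-8.3,0.3],"turn": [-0.0698,0,0.0008],"grip": 10},
    {"xyz": [0,-12.4,0.7],"turn": [-0.1047,0,0.0011],"grip": 10},
    {"xyz": [0,-16.6,1.2],"turn": [-0.1396,0,0.0015],"grip": 10},
    {"xyz": [0,-20.7,1.8],"turn": [-0.1745,0,0.0019],"grip": 10},
    {"xyz": [0,-24.7,2.6],"turn": [-0.2094,0,0.0023],"grip": 10},
    {"xyz": [0,-27.8,3.3],"turn": [-0.2356,0,0.0025],"grip": 10},
    {"xyz": [0,-29.8,3.8],"turn": [-0.2531,0,0.0027],"grip": 10},
    {"xyz": [0.1,-31.8,4.4],"turn": [-0.2705,0,0.0029],"grip": 10},
    {"xyz": [0.1,-33.8,4.9],"turn": [-0.288,0,0.0031],"grip": 10},
    {"xyz": [0.1,-33.8,4.9],"turn": [-0.288,0,0.0031],"grip": 10},
  ],
)

```text
t: 19.05
tool_pos: [0.4824, 0.0994, 0.1919]
orientation: [0.139, 1.555, -0.141]
force: [-0.1, 2.1, -6.7]
opening: 0.0176
```

```bash
python3 -c "import st"
```

```text
19.05 [0.4824 0.0994 0.1919] [-0.1061  2.1496 -6.68  ] [0.4181 0.5872 0.1977] 0.017648418840323834
heading -0.17835796827553962 cup axis [0.5993 0.0783 0.1282] rim z 0.17922326371966213 tilt 0.010966062199329532
avg F [-0.7779  1.2354 -7.3275] inward -0.9847247331732325 left 1.0778121379115366 T [0.3235 0.6504 0.1455]
```

>>> step_arm(
  commands=[
    {"xyz": [1,0,0],"turn": [0,0,0],"grip": 10},
    {"xyz": [2,0,0],"turn": [0,0,0],"grip": 10},
    {"xyz": [3,0,0],"turn": [0,0,0],"grip": 10},
    {"xyz": [3,0,0],"turn": [0,0,0],"grip": 10},
  ],
)

```text
t: 19.7
tool_pos: [0.4825, 0.0995, 0.1889]
orientation: [0.139, 1.555, -0.141]
force: [-0.6, 0.7, -6.4]
opening: 0.0177
```

```bash
python3 -c "import st"
```

```text
19.7 [0.4825 0.0995 0.1889] [-0.6346  0.7208 -6.432 ] [0.3271 0.5401 0.0781] 0.01769679976209734
heading -0.17848986580196857 cup axis [0.5994 0.0784 0.1253] rim z 0.17625813492306705 tilt 0.011096921666493613
avg F [-0.547   0.6252 -5.9115] inward -0.649275132089445 left 0.5181629672148057 T [0.3056 0.5863 0.1079]
```

>>> step_arm(
  commands=[
    {"xyz": [0.7,0,0],"turn": [0,0,0],"grip": 10},
    {"xyz": [1.5,0,0],"turn": [0,0,0],"grip": 10},
    {"xyz": [1.5,0,0],"turn": [0,0,0],"grip": 10},
  ],
)

```text
t: 20.23
tool_pos: [0.4826, 0.0995, 0.1877]
orientation: [0.139, 1.555, -0.141]
force: [-1.9, 0.5, -3.2]
opening: 0.0176
```

```bash
python3 -c "import st"
```

```text
20.225 [0.4826 0.0995 0.1877] [-1.8733  0.5013 -3.1624] [0.2614 0.587  0.13  ] 0.017551758754463586
heading -0.17847991501765464 cup axis [0.5995 0.0784 0.124 ] rim z 0.17500124261097236 tilt 0.011358333936073516
avg F [-1.5292  0.813  -3.7212] inward -1.6492348965453238 left 0.528607607437014 T [0.2668 0.5414 0.1129]
```

>>> step_arm(
  commands=[
    {"xyz": [0.5,0,0],"turn": [0,0,0],"grip": 10},
    {"xyz": [1,0,0],"turn": [0,0,0],"grip": 10},
    {"xyz": [1,0,0],"turn": [0,0,0],"grip": 10},
  ],
)

```text
t: 20.75
tool_pos: [0.4829, 0.0995, 0.187]
orientation: [0.139, 1.554, -0.141]
force: [-3.4, 0.2, 1.8]
opening: 0.0176
```

```bash
python3 -c "import st"
```

```text
20.75 [0.4829 0.0995 0.187 ] [-3.4088  0.2404  1.8208] [0.1231 0.4307 0.0925] 0.017597572682405842
heading -0.1784284233614725 cup axis [0.5998 0.0784 0.1235] rim z 0.17446342606457813 tilt 0.01204102086325853
avg F [-2.6131  0.3366  2.2835] inward -2.631401838420957 left -0.13248779788916368 T [0.1326 0.3671 0.0756]
```

Cup is resting on its lugs: it has come down 4.7 mm and the load is off the tool. I'll relieve the strain slightly, ease the grip, then open.

>>> step_arm(
  commands=[
    {"xyz": [-0.3,0,-0.4],"turn": [0,0,0],"grip": 10},
    {"xyz": [-0.4,0,-0.6],"turn": [0,0,0],"grip": 10},
    {"xyz": [-0.4,0,-0.6],"turn": [0,0,0],"grip": 10},
  ],
  force=15,
)

```text
t: 21.28
tool_pos: [0.4826, 0.0995, 0.1874]
orientation: [0.139, 1.553, -0.14]
force: [2.5, 0.9, 2.5]
opening: 0.0177
```

```bash
python3 -c "import st"
```

```text
21.275 [0.4826 0.0995 0.1874] [2.5382 0.9275 2.4949] [ 0.1709 -0.4268  0.0778] 0.01765457269565305
heading -0.1785307136824069 cup axis [0.5996 0.0785 0.1239] rim z 0.17490627426190425 tilt 0.01295140258377144
avg F [3.1106 0.4884 2.5638] inward 2.974415474818164 left 1.033041656657952 T [ 0.1243 -0.5637  0.0436]
```

>>> step_arm(
  commands=[
    {"xyz": [0,0,0],"turn": [0,0,0],"grip": 20},
    {"xyz": [0,0,0],"turn": [0,0,0],"grip": 24},
    {"xyz": [0,0,0],"turn": [0,0,0],"grip": 32},
    {"xyz": [0,0,0],"turn": [0,0,0],"grip": 40},
    {"xyz": [0,0,0],"turn": [0,0,0],"grip": 50},
    {"xyz": [0,0,0],"turn": [0,0,0],"grip": 50},
    {"xyz": [0,0,0],"turn": [0,0,0],"grip": 50},
  ],
)

```text
t: 22.3
tool_pos: [0.4819, 0.0996, 0.1869]
orientation: [0.139, 1.555, -0.141]
force: [0.3, 0.3, 0.6]
opening: 0.0499
```

Run:
```python
import st
from h import *
a=read_camera("side")[:,:,::-1];b=read_camera("wrist")[:,:,::-1]
cv2.imwrite("pics/s5.png",a)
cv2.imwrite("pics/c5.png",np.hstack([cv2.resize(a[170:290,350:450],(400,480),interpolation=2),cv2.copyMakeBorder(cv2.resize(b,(400,300)),0,180,0,0,0)]))
c=cam("side");print(proj(c,[.5995,.0784-.034,.0872]))
```

```text
22.3 [0.4819 0.0996 0.1869] [0.2746 0.2622 0.5696] [ 0.0528 -0.162   0.0128] 0.04994110065416828
heading -0.1784561535747348 cup axis [0.5988 0.0785 0.1232] rim z 0.17416619465228417 tilt 0.011052496050900053
avg F [-0.2645 -0.0772 -0.1321] inward -0.24661336557762417 left -0.12293456707643098 T [ 0.0694 -0.1543  0.0114]
[[400.8689 258.0475]]
```

View pics/c5.png

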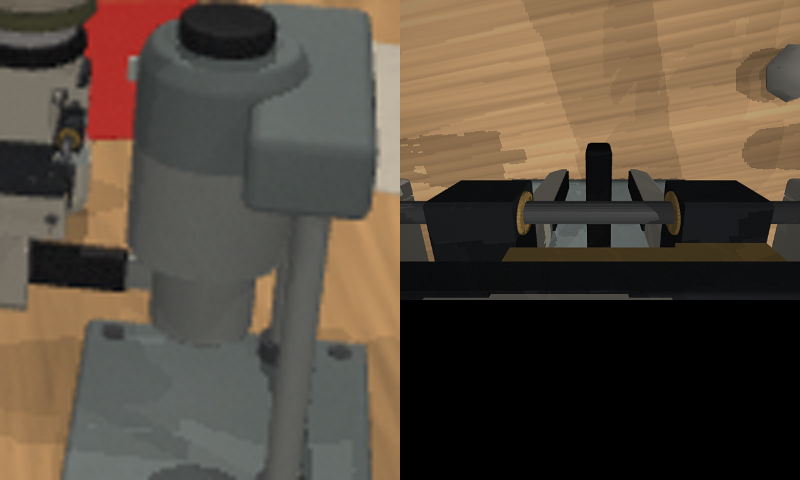

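The side crop shows the cup still seated and level, with its handle pointing out of the mill's front. The wrist view shows the handle at (598,190), clear of both open fingers. I'll back straight out along the handle.

>>> step_arm(
  commands=[
    {"xyz": [0,0,-10],"turn": [0,0,0],"grip": 50},
    {"xyz": [0,0,-25],"turn": [0,0,0],"grip": 50},
    {"xyz": [0,0,-45],"turn": [0,0,0],"grip": 50},
    {"xyz": [0,0,-70],"turn": [0,0,0],"grip": 50},
    {"xyz": [0,0,-95],"turn": [0,0,0],"grip": 50},
    {"xyz": [0,0,-115],"turn": [0,0,0],"grip": 50},
    {"xyz": [0,0,-120],"turn": [0,0,0],"grip": 50},
    {"xyz": [0,0,-120],"turn": [0,0,0],"grip": 50},
    {"xyz": [0,0,-120],"turn": [0,0,0],"grip": 50},
  ],
)

```text
t: 23.68
tool_pos: [0.3644, 0.1208, 0.1857]
orientation: [0.139, 1.555, -0.141]
force: [-0.1, 0.1, 0.1]
opening: 0.0502
```

Run:
```python
import st
from h import *
a=read_camera("side")[:,:,::-1];b=read_camera("top")[:,:,::-1]
cv2.imwrite("pics/s6.png",a);cv2.imwrite("pics/t6.png",b)
cv2.imwrite("pics/c6.png",np.hstack([cv2.resize(a[160:440,280:460],(386,600),interpolation=2),cv2.resize(b[100:300,150:350],(400,400))[:].copy() if 0 else cv2.copyMakeBorder(cv2.resize(b[100:260,150:350],(410,328),interpolation=2),0,272,0,0,0)]))
c=cam("side");cur=a.astype(float);old=cv2.imread("pics/side0.png").astype(float)
for n,(x0,x1,y0,y1) in dict(tumbler=(385,435,338,435),jar=(350,375,192,225),rock=(318,343,218,240)).items(): print(n,np.abs(cur-old)[y0:y1,x0:x1].mean())
im=cur
def pk(v,o):
    g=np.linalg.norm(np.gradient(cv2.GaussianBlur(v,(1,3),.8),axis=0),axis=1);return o+g[1:-1].argmax()+1
print("cup bottom rows",[(x,pk(im[246:264,x],246)) for x in range(390,412,3)])
# handle: black pixels direction in side image
m=(im.max(2)<45);m[:230]=0;m[262:]=0;m[:,:330]=0;m[:,385:]=0;ys,xs=np.nonzero(m);print("handle px",xs.min(),xs.max(),ys.min(),ys.max())
for x in (xs.min()+3,(xs.min()+xs.max())//2,xs.max()-2): print(x,ys[xs==x].min(),ys[xs==x].max())
u=np.array([-np.cos(.1785),np.sin(.1785)])
for r in(.05,.155): print("pred",proj(c,[*(np.array([.5995,.0784])+r*u),.134]),proj(c,[*(np.array([.5995,.0784])+r*u),.108]))
```

```text
23.675 [0.3644 0.1208 0.1857] [-0.1043  0.1296  0.126 ] [ 0.059  -0.1511 -0.0075] 0.05017245473873179
heading -0.17864675285304615 cup axis [0.4812 0.0997 0.1221] rim z 0.17307800657598413 tilt 0.011562599206205131
avg F [-0.3733 -0.1152 -0.2668] inward -0.3468870882671518 left -0.17971604534615798 T [ 0.0345 -0.1329  0.0139]
tumbler 5.174845360824742
jar 2.004040404040404
rock 4.981212121212121
cup bottom rows [(390, np.int64(253)), (393, np.int64(255)), (396, np.int64(255)), (399, np.int64(256)), (402, np.int64(257)), (405, np.int64(255)), (408, np.int64(255)), (411, np.int64(253))]
handle px 342 381 230 242
345 230 239
361 231 240
379 233 242
pred [[381.3087 234.0723]] [[380.6611 242.7041]]
pred [[341.3966 230.4387]] [[341.086  239.0266]]
```

View pics/c6.png

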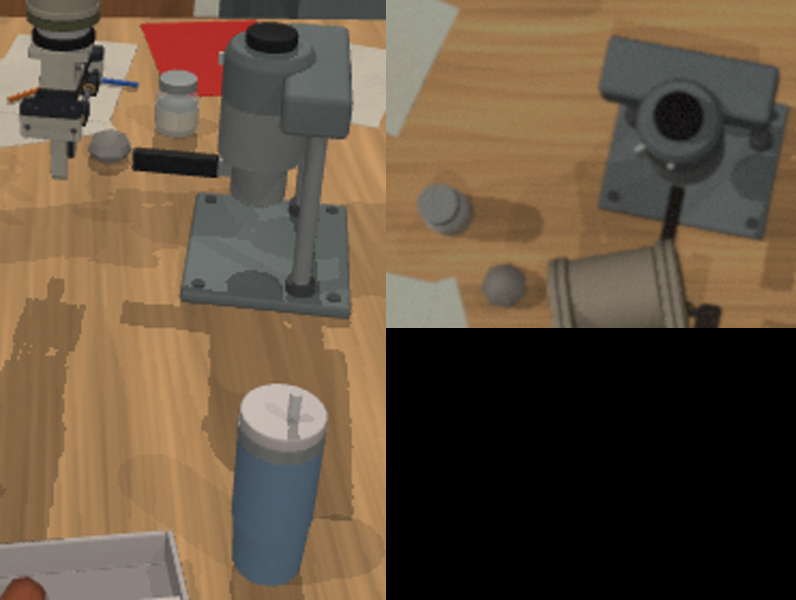

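The cup hangs locked and level, with its handle under the short fin and its edges within 1 px of prediction. The tumbler, jar and rock stand where they were, and the gripper is clear. Handing in.

```bash
python3 -c "
from h import *
print(robot.close_job())"
```

```text
the job is handed in; nothing more can be done
None
```

The steel cup is fitted in the mill's mount and stayed in place when I let go. I handed the job in at about 24 s of the 58 s allowed.

**What I did:** I gripped the steel cup by its black handle, leaving the purple look-alike alone. I entered it into the collar with the handle under the long fin and pushed the seal up by about 7–9 mm. Then I turned the handle 45° to point straight out of the front, lowered it 4.7 mm until the lugs took the load, opened the gripper and backed out along the handle.

**Forces:** No reading was high. Vertical force on the tool peaked at about 8 N including the cup's weight, and side force while turning was about 1–2 N. The cup drooped about 0.01 rad in the grip, which I corrected. One light rub on entering the collar went away after a 0.5 mm shift.

**Last checks:**
- **Cup:** after release, its handle was within about 1 px of the predicted locked, level pose in the side view.
- **Bystanders:** the tumbler, jar and rock looked unmoved in the side view. The small pixel differences I took to be shadows.
- **Gripper:** it was clear of the cup, with force readings near zero.
- **Collar height:** the side view gave 150.5 mm above the table, but the contact force suggested about 148 mm. I went by the force.
- **Lock:** I did not test it by twisting the cup. That the lugs are in their pockets rests on the 4.7 mm drop and on the cup holding after release.

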